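# Finish the pinwheel layer of watch cartons on the carrier slab and release the slab

### The job

Finish the first layer of cartons on the plywood slab in the pinwheel pattern: one carton already stands in its place against the back fence, so slide the other three, flat on the deck, into their places so that the four stand square and snug round a small square hole, each one's end butting on the side of the next, with the left carton's far end also against the fence. Only when the layer is complete, slide the catch on the release station fully aside, and press the release button it covered all the way down, then let go. Leave the catch open and the layer undisturbed, do not tip a carton, and leave the watchmaker's small things that stand on the deck where they are.

Things in the scene. Friction and masses are not known exactly. Their poses are not given: they have to be found in the camera images.
- carton_a_mid (a point): Sealed plain cardboard carton 140 x 100 x 60 mm (x, y, z of its own axes), standing flat, about 0.3 to 0.65 kg, wider than a gripper opens. This point is its centre, 30 mm above the deck; own x runs along the 140 mm length, z up. This one already stands in its place at the back, length from left to right, against the fence; loose, so it slides if pushed.
- carton_b_mid (a point): Sealed plain cardboard carton 140 x 100 x 60 mm (x, y, z of its own axes), standing flat, about 0.3 to 0.65 kg, wider than a gripper opens. This point is its centre, 30 mm above the deck; own x runs along the 140 mm length, z up. Starts askew (up to 0.4 rad) on the left deck leaf, nearer the slab, length pointing roughly away from the robot.
- carton_c_mid (a point): Sealed plain cardboard carton 140 x 100 x 60 mm (x, y, z of its own axes), standing flat, about 0.3 to 0.65 kg, wider than a gripper opens. This point is its centre, 30 mm above the deck; own x runs along the 140 mm length, z up. Starts askew (up to 0.3 rad) on the left deck leaf, further out and nearer the robot, length roughly from left to right.
- carton_d_mid (a point): Sealed plain cardboard carton 140 x 100 x 60 mm (x, y, z of its own axes), standing flat, about 0.3 to 0.65 kg, wider than a gripper opens. This point is its centre, 30 mm above the deck; own x runs along the 140 mm length, z up. Starts askew (up to 0.4 rad) on the right deck leaf, length pointing roughly away from the robot.
- slab_mid (a point): Middle of the layer, on the slab's top. x from the robot's side to the back, y left, z up: the deck axes, shared by all places. The plywood slab (y -138 to 138, x -157 to 113 mm) is let in level with the deck: no step. Deck: 30 mm above the work surface, x -210 (-160 for y -140 to 140) to 150 mm, y -460 to 520 mm. Cartons slide on deck, fingers and each other with friction about 0.6.
- fence_mid (a point): Middle of the face of the back fence, an aluminium strip 42 mm high above the deck (this point is half-way up) and 520 mm long from left to right (deck y -180 to 340 mm). Its face is 120 mm beyond the slab_mid point in x.
- place_far (a point): Where the centre of the back carton (carton_a) belongs, 30 mm above the deck, against the fence; its length lies along this frame's y.
- place_left (a point): Where the centre of the left carton belongs; its length lies along this frame's x, its far end touches the fence and its inner side touches the end of the back carton. Its way in from the left is open.
- place_near (a point): Where the centre of the near carton belongs; its length lies along this frame's y, its far side touches the near end of the left carton and its right end touches the inner side of the right carton. Its way in from the left is open.
- place_right (a point): Where the centre of the right carton belongs; its length lies along this frame's x, its far end touches the near side of the back carton and its inner side touches the right end of the near carton. Its way in from the right is open. Any of the three loose cartons may fill any of the three places.
- catch (a joint): The release station's sliding catch: 0 = shut over the button, 0.056 m = fully open. Slides to -y (to the right, away from the slab) in the places' axes and stays where it is left; about 2 N of friction.
- catch_tab (a point): Middle of the upright thumb tab on the catch: 34 mm across (x), 8 mm thick (y), 16 mm high, on the middle of a shutter 50 x 46 x 3 mm (x, y, z) whose top is 8 mm below this point. Guide strips along both its sides, 56 mm apart, tops 3 mm below this point. The grey housing below, 70 x 150 x 36 mm (x, y, z), is fixed on the right deck leaf at the back.
- release (a joint): The release button: 0 = up, 0.006 m = fully down, sprung, needs about 5 N. It draws the bolt that holds the slab.
- release_top (a point): Centre of the top of the round steel release button, 32 mm across, beneath the closed shutter (6 mm under its top); it is pressed straight down. With the catch fully open the shutter's edge is 17 mm clear of the button's rim.
- loupe: Black eye loupe standing on the left deck leaf near its edge on the robot's side; 34 mm across, 44 mm high. Origin at the centre of its underside. Not to be moved.
- blower: Black rubber dust blower with its thin nozzle up, standing on the right deck leaf near its edge on the robot's side, beside the slab; 32 mm across, 62 mm high. Origin at the centre of its underside. Not to be moved.
- movement: Watch movement under a clear dust cover on a white holder, on a deck leaf; 58 mm across, 38 mm high. Origin at the centre of its underside. Not to be moved.
- oil_stand: Black round oil-cup stand with a thin pin, on a deck leaf; 54 mm across, 40 mm high. Origin at the centre of its underside. Not to be moved.
There are look-alikes about, which are no part of the job. What is shaped like the part that bears carton_d_mid but blue is not meant.

How it is judged:
On the way, in this order (a step that is already met when the one before it is completed fails the run):
1. all four cartons stand in their places of the pinwheel, square and at rest (distance between carton_a_mid and place_far below 0.008 m and angle between the y axis of carton_a_mid and the x axis of place_far, either way round below 0.06 rad and angle between carton_a_mid's own z axis and vertical below 0.05 rad and ((distance between carton_b_mid and place_left below 0.008 m and angle between the x axis of carton_b_mid and the x axis of place_left, either way round below 0.06 rad and angle between carton_b_mid's own z axis and vertical below 0.05 rad) or (distance between carton_c_mid and place_left below 0.008 m and angle between the x axis of carton_c_mid and the x axis of place_left, either way round below 0.06 rad and angle between carton_c_mid's own z axis and vertical below 0.05 rad) or (distance between carton_d_mid and place_left below 0.008 m and angle between the x axis of carton_d_mid and the x axis of place_left, either way round below 0.06 rad and angle between carton_d_mid's own z axis and vertical below 0.05 rad)) and ((distance between carton_b_mid and place_near below 0.008 m and angle between the y axis of carton_b_mid and the x axis of place_near, either way round below 0.06 rad and angle between carton_b_mid's own z axis and vertical below 0.05 rad) or (distance between carton_c_mid and place_near below 0.008 m and angle between the y axis of carton_c_mid and the x axis of place_near, either way round below 0.06 rad and angle between carton_c_mid's own z axis and vertical below 0.05 rad) or (distance between carton_d_mid and place_near below 0.008 m and angle between the y axis of carton_d_mid and the x axis of place_near, either way round below 0.06 rad and angle between carton_d_mid's own z axis and vertical below 0.05 rad)) and ((distance between carton_b_mid and place_right below 0.008 m and angle between the x axis of carton_b_mid and the x axis of place_right, either way round below 0.06 rad and angle between carton_b_mid's own z axis and vertical below 0.05 rad) or (distance between carton_c_mid and place_right below 0.008 m and angle between the x axis of carton_c_mid and the x axis of place_right, either way round below 0.06 rad and angle between carton_c_mid's own z axis and vertical below 0.05 rad) or (distance between carton_d_mid and place_right below 0.008 m and angle between the x axis of carton_d_mid and the x axis of place_right, either way round below 0.06 rad and angle between carton_d_mid's own z axis and vertical below 0.05 rad)) and linear speed of each of carton_a, carton_b, carton_c, carton_d below 0.01 m/s), for 0.2 s.
2. the catch is slid fully aside (value of joint catch above 0.046 m), for 0.1 s.
3. the release button is pressed all the way down (value of joint release above 0.005 m), for 0.05 s.
At the end, for the whole second after the job is handed in: All four cartons are flat on the slab and at rest, centres within 8 mm of their places, square within 3.4 degrees (any loose carton may fill the left, near or right place); the catch is open by more than 46 mm and the button is up again (all of step 1 and value of joint catch above 0.046 m and value of joint release below 0.002 m); the robot touches nothing.
It fails at once if the release button is pressed while the layer is not complete (value of joint release above 0.004 m and not (distance between carton_a_mid and place_far below 0.01 m and distance between any of carton_b_mid, carton_c_mid, carton_d_mid and place_left below 0.01 m and distance between any of carton_b_mid, carton_c_mid, carton_d_mid and place_near below 0.01 m and distance between any of carton_b_mid, carton_c_mid, carton_d_mid and place_right below 0.01 m)).
It fails at once if a carton is tipped by more than about 25 degrees or falls off the deck (angle between any of carton_a_mid, carton_b_mid, carton_c_mid, carton_d_mid's own z axis and vertical above 0.45 rad or height (world z) of any of carton_a_mid, carton_b_mid, carton_c_mid, carton_d_mid below 0.045 m).
It fails at once if the loupe, the blower, the covered movement or the oil stand is moved by more than 20 mm (distance of any of loupe, movement, oil_stand, blower from where it was at the start of the episode above 0.02 m).
It also fails if it takes over 72 s, if anything falls off the work surface, if the arm or the gripper's body presses on something with over 40 N, if the wrist force passes 120 N, or if a joint passes its speed limit or range.

### The arm

A 6-joint arm with a two-finger parallel gripper is mounted at the origin on the work surface. World frame = base frame: x ahead of the robot, y to its left, z up, the work surface at z = 0. Lengths are in m, angles in rad, forces in N, time in s.
With the tool pointing down it reaches from about 0.4 to 0.825 m from the base axis. Payload 7 kg.
Tool frame: the origin (TCP) lies between the finger pads; the fingertips stand 8 mm ahead of it and the grasp point (between the pads) lies 11 mm behind it (arm.finger_overhang is the distance from the TCP to the fingertips, in m); z points along the fingers, y is the line along which they close (so a half turn about z gives the same grasp; the last joint's range is limited). The gripper opens to 88 mm and grips with 3 to 60 N. Pads are 19 mm wide; open, the fingers measure 130 mm over their backs; the gripper's body (78 mm by 193 mm) begins 47 mm behind the grasp point.
Start: joints at [1.443, 0.359, 0.012, 0, -1.224, -0.288], TCP at [0.273, 0.617, 0.235] pointing down, gripper open.
Joint ranges: [-3.07, 3.07], [-1.43, 2.12], [-1.02, 1.25], [-3.03, 1.67], [-3.05, -0], [-3.03, 3.03]. Speed limits (rad/s): [2.39, 2.39, 3.01, 3.14, 3.14, 3.14].

### API

Orientations are given as [roll, pitch, yaw] about the fixed x, y, z axes, in that order (R = Rz(yaw) Ry(pitch) Rx(roll)).
In Python, from station import arm gives the robot as it stands.
- The arm moves only by the tool move_arm, never from a script. Its argument "rows" is text: rows parted by semicolons, each of 7 numbers parted by spaces: the turn, a rotation vector about the tool's x, y, z in degrees, then the shift along the tool's x, y, z in m, then the finger opening in m, from 0 to 0.0876. A call has 1 to 8 rows; each row shifts and turns the commanded pose from where the row before left it, along the tool's axes as they then stand; what a row does not reach is not made up. A row lasts 1/8 s, in which the tool goes at most 62.5 mm and 10.7 degrees, less where a joint would pass 70% of its speed; a pose out of reach is approached as far as the arm can. A call is refused whole if a number of a shift passes 0.0625 or a number of a turn 10.7, either way. A call with a gripper value outside its range is refused whole. The fingers move at their own pace and stop on an object; "squeeze" is the grip in N (left out, the last holds). Time passes only in rows, so rows that do not move let the fingers close. It gives the time, the measured TCP pose, the force, the opening and the grip force at its end, in the units of the state.
- arm.get_state(): the state, without advancing time (a new reading comes with each control period).
- arm.grab_frame(name): name is "side" or "top"; returns (picture, depth): 480x640x3 uint8, blue, green, red; 480x640 float32, m along the optical axis (not along the pixel's ray), 0 where there is no reading.
- arm.camera_model(name): a dict with "mtx" (3x3 intrinsics, pixels), "camera_from_world" (4x4, takes a point from world to camera coordinates). Camera axes: x right, y down, z forward; pixel columns grow to the right and rows downward; lengths in m; the calibration is good to about 2 mm. A picture is of the moment at which its call begins. camera_model takes no time and is no camera call.
- arm.job_done(): hands the job in; it is judged then, once.
The state is a dict: "t": time; "q": joint angles; "qd": joint speeds; "joint_efforts": joint torques, N m; "eef_pos": TCP position; "ee_rot": TCP orientation; "force": force on the tool from outside, world axes, zero at the start; "moment": the same for the moment, N m; "width": finger opening in m; "gripper_force": force on a finger pad.
Only numpy, scipy, OpenCV 4.12 (cv2) and the standard library are available. Lean on these libraries where they do the work, as an engineer would, in place of code of your own. Each camera call takes 0.05 s, during which the arm holds its last target. There are 200 camera calls.

## Working session

There is one attempt and no reset: what is moved stays moved. The work goes in short steps, Python scripts to look and compute and a tool call to move; the robot and the scene stay as the last step left them, time stands still between calls to the robot, and variables do not carry over. Pictures are saved under pics/ and viewed, at most 10 in all, crops included, and the job is handed in when it is done.

Besides the shell and the picture viewer there is one more tool, called by a JSON object that holds its "method" and its "body", one argument or row to a line. move_arm: Moves the arm, as the interface text tells. Its arguments: {"type":"object","properties":{"rows":{"type":"string"},"squeeze":{"type":"number"}},"required":["rows"]}

```bash
ls; mkdir -p pics; python3 - <<'E'
from station import arm
import cv2,numpy as np
np.set_printoptions(precision=4,suppress=True)
for n in("top","side"):
    im,d=arm.grab_frame(n); cv2.imwrite(f"pics/{n}0.png",im); np.savez(f"pics/{n}0.npz",im=im,d=d)
    m=arm.camera_model(n); print(n,m["mtx"],m["camera_from_world"],(d>0).mean())
print(arm.get_state())
E
```

```text
pics
top [[437.5424   0.     324.1963]
 [  0.     437.5424 239.1068]
 [  0.       0.       1.    ]] [[-0.175  -0.9846  0.004   0.0613]
 [-0.9652  0.1707 -0.1983  0.4819]
 [ 0.1946 -0.0385 -0.9801  0.9367]
 [ 0.      0.      0.      1.    ]] 0.995888671875
side [[453.4614   0.     314.483 ]
 [  0.     453.4614 238.7731]
 [  0.       0.       1.    ]] [[ 0.7565 -0.6536 -0.0223 -0.3467]
 [-0.3359 -0.359  -0.8708  0.2416]
 [ 0.5612  0.6663 -0.4911  0.8117]
 [ 0.      0.      0.      1.    ]] 0.996123046875
{'t': 0.1, 'q': array([ 1.4431,  0.3593,  0.0111, -0.0003, -1.2241, -0.2881]), 'qd': array([ 0.0028, -0.0032,  0.0026,  0.0018, -0.0004, -0.0001]), 'joint_efforts': array([ -0.0025, -58.4163,  29.3746,   7.0156,   0.0101,  -0.0001]), 'eef_pos': array([0.2725, 0.6171, 0.2337]), 'ee_rot': array([ 3.1401, -0.0001, -0.416 ]), 'force': array([-0.8738,  0.9788, -0.6675]), 'moment': array([-0.0129,  0.0288,  0.0234]), 'gripper_force': 0.0, 'width': 0.08738049157949011}
```

View pics/top0.png

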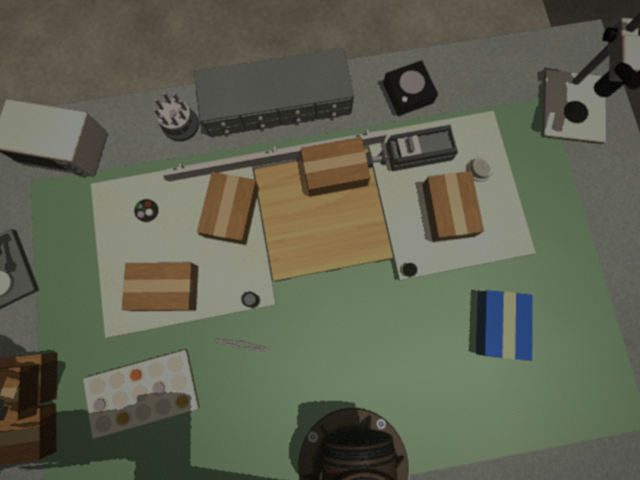

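View pics/side0.png

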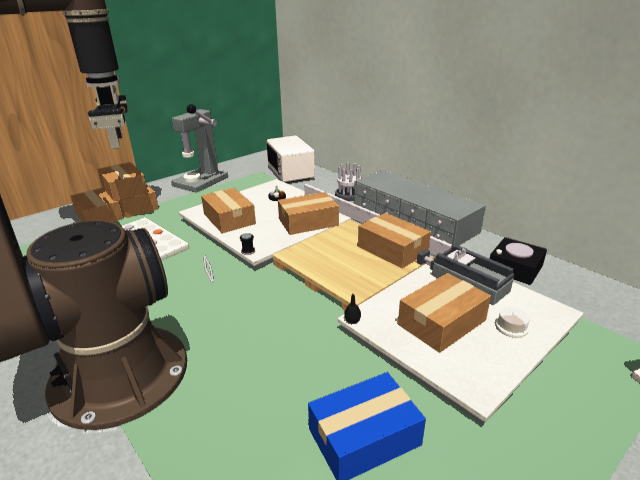

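Top view: carton_a (335,165), B (228,207), C (160,286), D (453,205). Loupe is at (250,299), blower (409,270), movement (480,168), oil stand (146,210) and catch (408,145). Look-alikes are the blue carton (505,325) and the carton pile off the deck (20,400), both ruled out.

```bash
cat > h.py <<'E'
import numpy as np,cv2
from station import arm
np.set_printoptions(precision=4,suppress=True)
def cloud(n,d):
    m=arm.camera_model(n);K=m["mtx"];T=np.linalg.inv(m["camera_from_world"])
    v,u=np.mgrid[:480,:640]
    p=np.stack([(u-K[0,2])/K[0,0]*d,(v-K[1,2])/K[1,1]*d,d],-1)
    P=p@T[:3,:3].T+T[:3,3]; P[d<=0]=np.nan
    return P
def ray(n,px,z):
    m=arm.camera_model(n);K=m["mtx"];T=np.linalg.inv(m["camera_from_world"])
    r=T[:3,:3]@np.linalg.inv(K)@np.array([px[0],px[1],1.]);o=T[:3,3]
    return o+r*(z-o[2])/r[2]
def rect(xy):
    c,s,a=cv2.minAreaRect((xy*1000).astype(np.float32)); a=np.deg2rad(a)
    if s[0]<s[1]: a+=np.pi/2; s=s[::-1]
    return np.array(c)/1000,np.array(s),(a+np.pi/2)%np.pi-np.pi/2
def blobs(n,im,P,zlo,zhi,minarea=60):
    m=((P[...,2]>zlo)&(P[...,2]<zhi)).astype(np.uint8)
    m=cv2.morphologyEx(m,cv2.MORPH_OPEN,np.ones((3,3)))
    k,l,st,ce=cv2.connectedComponentsWithStats(m)
    return [(ce[i],st[i],l==i) for i in range(1,k) if st[i,4]>=minarea]
E
python3 - <<'E'
from h import *
z=np.load("pics/top0.npz");im,d=z["im"],z["d"];P=cloud("top",d)
for c in[(335,165),(228,207),(160,286),(453,205),(330,220),(250,299),(409,270),(480,168),(146,210),(300,155),(408,145),(430,147),(160,250)]:
    print(c,P[c[1],c[0]])
print("tops")
for ce,st,m in blobs("top",im,P,.082,.1,300):
    c,s,a=rect(P[m][:,:2]); print(ce,st[4],c,s,np.rad2deg(a),P[m][:,2].mean())
# slab by hue
hsv=cv2.cvtColor(im,cv2.COLOR_BGR2HSV)
print([hsv[y,x] for x,y in[(330,220),(280,250),(350,255),(160,250),(228,215),(330,310)]])
m=((hsv[...,1]>70)&(hsv[...,0]>8)&(hsv[...,0]<30)&(P[...,2]<.045)&(P[...,2]>.02)).astype(np.uint8)
m=cv2.morphologyEx(m,cv2.MORPH_OPEN,np.ones((3,3)))
k,l,st,ce=cv2.connectedComponentsWithStats(m);i=1+np.argmax(st[1:,4]);print(st[i])
print("slab",rect(P[l==i][:,:2]), cv2.boxPoints(cv2.minAreaRect(P[l==i][:,:2].astype(np.float32))))
for ce,st,m in blobs("top",im,P,.06,.077,40):
    c,s,a=rect(P[m][:,:2]); print("fenceh",ce,st[4],c,s,np.rad2deg(a))
big=cv2.resize(im[110:210,350:500],None,fx=5,fy=5);cv2.imwrite("pics/c1.png",big)
E
```

```text
(335, 165) [ 0.6407 -0.0758  0.0848]
(228, 207) [0.5843 0.1724 0.0888]
(160, 286) [0.4379 0.3356 0.0906]
(453, 205) [ 0.5027 -0.313   0.0905]
(330, 220) [ 0.5305 -0.0455  0.0316]
(250, 299) [0.3794 0.1556 0.0746]
(409, 270) [ 0.3819 -0.193   0.0662]
(480, 168) [ 0.5846 -0.4054  0.0607]
(146, 210) [0.6239 0.3655 0.0442]
(300, 155) [ 0.694  -0.0032  0.0456]
(408, 145) [ 0.659  -0.2472  0.0851]
(430, 147) [ 0.6531 -0.3019  0.0653]
(160, 250) [0.5295 0.3489 0.0282]
tops
[272.2574  84.5611] 7032 [0.8629 0.0299] [359.4795 131.7566] 89.76296234130861 0.08501337064686225
[335.1458 163.405 ] 2696 [ 0.6442 -0.0767] [140.1645 101.5497] -89.33020246028899 0.09003825494523013
[426.5795 154.8046] 302 [ 0.6299 -0.2837] [138.6985  14.4836] -88.85553193092345 0.08688128421744767
[226.5277 206.2926] 2871 [0.5884 0.1757] [141.2676 101.6342] -20.28736877441406 0.09014010530556574
[455.1351 204.4333] 2871 [ 0.5055 -0.3194] [141.5505 102.104 ] -3.2643966674804457 0.0900571346529382
[156.6345 286.3008] 3198 [0.4393 0.3433] [142.7094  99.5185] 80.1097869873047 0.09033477454483109
[array([ 20, 121, 145], dty
[... 1051 characters left out ...]
335  16.2339] -88.81671237945557
fenceh [448.1818 155.6727] 55 [ 0.6238 -0.3361] [39.8287  3.6969] -88.33320832252502
fenceh [421.3421 160.8158] 76 [ 0.6226 -0.2747] [55.146   3.8613] -88.88434481620789
fenceh [400.2264 164.6981] 53 [ 0.6219 -0.2261] [34.6816  7.2803] 82.46873474121095
fenceh [410.3443 269.1967] 61 [ 0.3836 -0.1968] [21.4932 16.2661] 8.843041419982907
fenceh [250.0333 299.6133] 150 [0.3785 0.1557] [31.3471 30.3023] 6.680849075317382
fenceh [ 35.7458 390.3375] 240 [0.2735 0.6158] [99.6099  9.5875] -1.4606094360351687
fenceh [ 11.0435 429.9239] 92 [0.2039 0.6718] [28.8002 19.4248] 87.094970703125
fenceh [ 26.1714 441.1   ] 70 [0.1779 0.6438] [29.3933 13.7519] 81.16449737548828
```

View pics/c1.png

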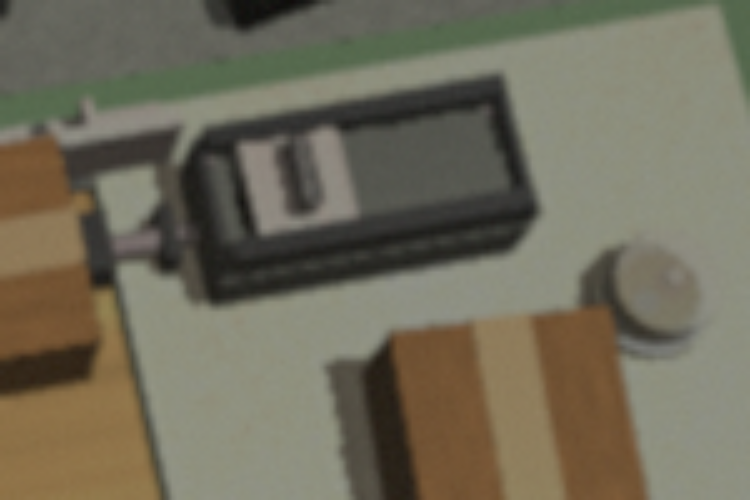

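Deck yaw is about +1.06°, and slab_mid is about (0.573, -0.028); slab, fence and carton_a agree within 2.5 mm. B goes to left, C to near and D to right. I push with both fingers so the cartons square themselves, starting with B.

{"method": "move_arm", "body": {
  "rows": "0 0 9.3 0 0 0 0.0876;0 0 9.3 0 0 0 0.0876;0 0 9.3 0 0 0 0.0876;0 0 9.3 0 0 0 0.0876;0 0 9.3 0 0 0 0.0876;0 0 9.3 0 0 0 0.0876;0 0 9.3 0 0 0 0.0876"
}}

```text
t: 0.98
eef_pos: [0.2725, 0.6172, 0.234]
ee_rot: [3.141, -0.001, -1.557]
force: [0.7, 0.8, 0.9]
width: 0.0876
gripper_force: 0.0
```

{"method": "move_arm", "body": {
  "rows": "0 0 0 0.044 -0.0386 0.0093 0.0876;0 0 0 0.044 -0.0386 0.0093 0.0876;0 0 0 0.044 -0.0386 0.0093 0.0876;0 0 0 0.044 -0.0386 0.0093 0.0876;0 0 0 0.044 -0.0386 0.0093 0.0876;0 0 0 0.044 -0.0386 0.0093 0.0876;0 0 0 0.044 -0.0386 0.0093 0.0876;0 0 0 0.044 -0.0386 0.0093 0.0876"
}}

```text
t: 1.98
eef_pos: [0.589, 0.2697, 0.1596]
ee_rot: [3.141, -0.0, -1.552]
force: [0.8, 1.6, 0.1]
width: 0.0879
gripper_force: 0.0
```

```bash
cat >> h.py <<'E'
S=np.array([.5733,-.0280]);YAW=.0185
def deck(p): 
    c,s=np.cos(YAW),np.sin(YAW);d=np.asarray(p)[...,:2]-S
    return np.stack([c*d[...,0]+s*d[...,1],-s*d[...,0]+c*d[...,1]],-1)
def st():
    s=arm.get_state();print("t %.2f deck"%s["t"],deck(s["eef_pos"]),"z %.4f"%s["eef_pos"][2],"rot",s["ee_rot"]," yaw-deck deg %.2f"%np.rad2deg(s["ee_rot"][2]-YAW),"F",s["force"],"w %.4f"%s["width"])
def look(name=None):
    im,d=arm.grab_frame("top");P=cloud("top",d)
    if name: cv2.imwrite(f"pics/{name}.png",im)
    for ce,s,m in blobs("top",im,P,.083,.097,300):
        hsv=cv2.cvtColor(im,cv2.COLOR_BGR2HSV)
        if P[m][:,0].mean()>.75 or np.median(hsv[m][:,1])<60: continue
        c,sz,a=rect(P[m][:,:2]);print("box",ce.astype(int),"deck",deck(c),sz,"ang %.2f"%(np.rad2deg(a-YAW)))
    return im,P
E
python3 -c "
from h import *
st()"
```

```text
t 1.98 deck [0.0212 0.2974] z 0.1596 rot [ 3.1413 -0.0002 -1.5518]  yaw-deck deg -89.97 F [0.7957 1.5578 0.0783] w 0.0879
```

{"method": "move_arm", "body": {
  "rows": "0 0 0 0 0 0.052 0.0876;0 0 0 0 0 0.052 0.0876;0 0 0 0.01 0 0 0.0876;0 0 0 0.018 0 0 0.0876;0 0 0 0.018 0 0 0.0876;0 0 0 0.018 0 0 0.0876;0 0 0 0.018 0 0 0.0876;0 0 0 0.018 0 0 0.0876"
}}

```text
t: 2.98
eef_pos: [0.5911, 0.1709, 0.0575]
ee_rot: [-3.138, 0.002, -1.551]
force: [0.5, 5.4, 2.6]
width: 0.0877
gripper_force: 2.6
```

```bash
python3 -c "
from h import *
st();look('p1')"
```

```text
t 2.98 deck [0.0215 0.1985] z 0.0575 rot [-3.1385  0.0017 -1.5513]  yaw-deck deg -89.95 F [0.5073 5.3548 2.6304] w 0.0877
box [335 163] deck [ 0.0701 -0.0503] [140.9612 101.5734] ang -90.37
box [258 190] deck [0.0415 0.13  ] [141.5131  84.4395] ang -0.92
box [455 204] deck [-0.0733 -0.2903] [141.1818 102.0089] ang -3.52
box [167 284] deck [-0.1289  0.3607] [116.1987  97.4893] ang 78.83
```

View pics/p1.png

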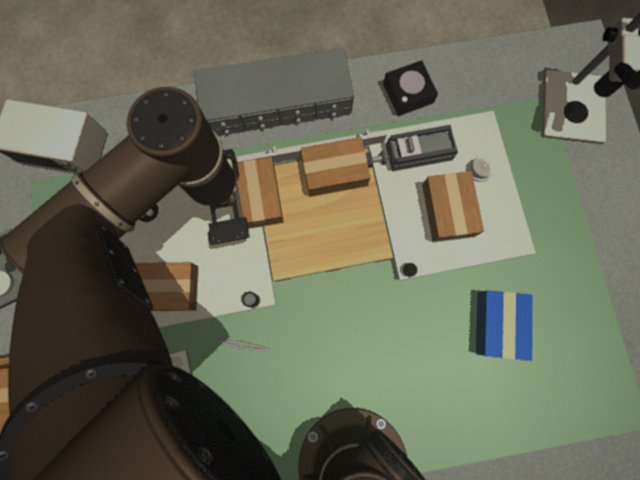

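B is square at deck (0.0415, 0.138). I'll push it on to about 5 mm short of its side contact, then lift and turn for the forward push.

{"method": "move_arm", "body": {
  "rows": "0 0 0 0.015 0 0 0.0876;0 0 0 0.015 0 0 0.0876;0 0 0 0.015 0 0 0.0876;0 0 0 0.015 0 0 0.0876;0 0 0 -0.015 0 0 0.0876;0 0 0 0 0 -0.052 0.0876;0 0 0 0 0 -0.052 0.0876"
}}

```text
t: 3.9
eef_pos: [0.5903, 0.1265, 0.1609]
ee_rot: [3.14, -0.002, -1.551]
force: [0.8, -0.3, 0.5]
width: 0.0877
gripper_force: 0.0
```

{"method": "move_arm", "body": {
  "rows": "0 0 -10 0 0.01 0 0.045;0 0 -10 0 0.01 0 0.045;0 0 -10 0 0.01 0 0.045;0 0 -10 0 0.01 0 0.045;0 0 -10 0 0 0 0.045;0 0 -10 0 0 0 0.045;0 0 -10 0 0 0 0.045;0 0 -10 0 0 0 0.045"
}}

```text
t: 4.9
eef_pos: [0.5529, 0.1158, 0.1602]
ee_rot: [3.141, 0.0, -0.15]
force: [0.5, 1.0, -0.2]
width: 0.0453
gripper_force: 0.0
```

{"method": "move_arm", "body": {
  "rows": "0 0 -10 0 0 0 0.045"
}}

```text
t: 5.03
eef_pos: [0.5529, 0.1158, 0.1602]
ee_rot: [3.141, 0.0, 0.025]
force: [0.0, 0.4, -0.5]
width: 0.0449
gripper_force: 0.0
```

```bash
python3 -c "
from h import *
st();look()"
```

```text
t 5.03 deck [-0.0177  0.1442] z 0.1602 rot [3.141  0.0002 0.0249]  yaw-deck deg 0.37 F [ 0.0181  0.4078 -0.5237] w 0.0449
box [335 163] deck [ 0.0701 -0.0502] [140.6193 101.8538] ang -90.45
box [287 180] deck [0.0422 0.076 ] [141.5728  99.581 ] ang -1.14
box [455 204] deck [-0.0734 -0.29  ] [140.6024 101.8196] ang -3.94
box [174 282] deck [-0.1315  0.3484] [97.3933 90.5871] ang -10.85
```

{"method": "move_arm", "body": {
  "rows": "0 0 0.4 -0.018 0.036 0 0.045;0 0 0 -0.019 0.035 0 0.045;0 0 0 0 0 0.052 0.045;0 0 0 0 0 0.052 0.045;0 0 0 0.01 0 0 0.045;0 0 0 0.008 0 0 0.045;0 0 0 0.007 0 0 0.045;0 0 0 0 0 0 0.045"
}}

```text
t: 6.08
eef_pos: [0.5431, 0.0444, 0.0576]
ee_rot: [-3.141, -0.001, 0.011]
force: [-1.7, -0.6, 1.7]
width: 0.0449
gripper_force: 1.3
```

```bash
python3 -c "
from h import *
st();look()"
```

```text
t 6.08 deck [-0.0289  0.073 ] z 0.0576 rot [-3.1411 -0.0014  0.0114]  yaw-deck deg -0.40 F [-1.7021 -0.5885  1.7284] w 0.0449
box [336 162] deck [ 0.0705 -0.0505] [140.2884 101.897 ] ang -90.35
box [455 204] deck [-0.0731 -0.2901] [141.0585 101.1318] ang -3.85
```

{"method": "move_arm", "body": {
  "rows": "0 0 0 0.002 0 0 0.045;0 0 0 0.002 0 0 0.045;0 0 0 0 0 0 0.045"
}}

```text
t: 6.5
eef_pos: [0.5431, 0.044, 0.0567]
ee_rot: [3.141, 0.005, 0.012]
force: [-15.9, 2.3, 11.1]
width: 0.0451
gripper_force: 7.9
```

{"method": "move_arm", "body": {
  "rows": "0 0 0 -0.02 0 0 0.045;0 0 0 0 0 -0.052 0.06;0 0 0 0 -0.04 -0.05 0.06;0 0 10 0 -0.04 0 0.06;0 0 10 0 0 0 0.06;0 0 10 0 0 0 0.06;0 0 10 0 0 0 0.06;0 0 10 0 0 0 0.06"
}}

```text
t: 7.5
eef_pos: [0.5262, 0.1237, 0.1582]
ee_rot: [-3.139, -0.001, -0.866]
force: [-0.5, 0.0, -1.1]
width: 0.06
gripper_force: 0.0
```

{"method": "move_arm", "body": {
  "rows": "0 0 10 0 0 0 0.06;0 0 10 0 0 0 0.06;0 0 10 0 0 0 0.06;0 0 10 0 0 0 0.06;0 0 0 0 -0.045 0 0.06;0 0 0 0 -0.045 0 0.06;0 0 0 0 0 0 0.06"
}}

```text
t: 8.38
eef_pos: [0.6184, 0.1244, 0.1572]
ee_rot: [-3.139, 0.0, -1.56]
force: [-0.0, -0.2, -0.7]
width: 0.0603
gripper_force: 0.0
```

```bash
python3 -c "
from h import *
st();look()"
```

```text
t 8.38 deck [0.0479 0.1515] z 0.1572 rot [-3.1392  0.0004 -1.5599]  yaw-deck deg -90.44 F [-0.0322 -0.1792 -0.7299] w 0.0603
box [335 163] deck [ 0.0702 -0.0501] [140.5053 102.1291] ang -90.25
box [281 182] deck [0.0504 0.0766] [141.564   99.9222] ang -0.41
box [455 204] deck [-0.0732 -0.2903] [140.8388 101.7994] ang -3.72
box [180 281] deck [-0.1339  0.3344] [98.9051 62.8329] ang -9.70
```

{"method": "move_arm", "body": {
  "rows": "0 0 -0.4 0 0 0.05 0.06;0 0 0 0 0 0.05 0.06;0 0 0 0.012 0 0 0.06;0 0 0 0.005 0 0 0.06;0 0 0 0.003 0 0 0.06;0 0 0 0 0 0 0.06"
}}

```text
t: 9.18
eef_pos: [0.6166, 0.1043, 0.059]
ee_rot: [-3.139, 0.001, -1.552]
force: [-1.1, 0.9, 0.7]
width: 0.0601
gripper_force: 0.7
```

```bash
python3 -c "
from h import *
st();look()"
```

```text
t 9.18 deck [0.0457 0.1315] z 0.0590 rot [-3.1386  0.0011 -1.552 ]  yaw-deck deg -89.98 F [-1.1457  0.8724  0.7025] w 0.0601
box [314 170] deck [ 0.051  -0.0092] [222.4288 141.6903] ang -89.87
box [455 204] deck [-0.0734 -0.2897] [140.9944 101.4499] ang -3.38
```

B is in place, and the a+B blob puts a's right edge at -120.4 mm, so a hasn't moved. Now C: go to its near side.

{"method": "move_arm", "body": {
  "rows": "0 0 0 -0.015 0 0 0.06;0 0 0 0 0 -0.05 0.0876;0 0 0 -0.02 0 -0.05 0.0876;0 0 0 -0.035 0.045 0 0.0876;0 0 0 -0.035 0.045 0 0.0876;0 0 0 -0.035 0.045 0 0.0876;0 0 0 -0.035 0.045 0 0.0876;0 0 0 -0.035 0.045 0 0.0876"
}}

```text
t: 10.22
eef_pos: [0.3852, 0.3116, 0.1577]
ee_rot: [-3.14, 0.001, -1.551]
force: [-0.2, 1.9, -0.2]
width: 0.0879
gripper_force: 0.0
```

{"method": "move_arm", "body": {
  "rows": "0 0 -10 -0.031 0.043 0 0.0876;0 0 -10 0 0 0 0.0876;0 0 -10 0 0 0 0.0876;0 0 -10 0 0 0 0.0876;0 0 -10 0 0 0 0.0876;0 0 -10 0 0 0 0.0876;0 0 -10 0 0 0 0.0876;0 0 -10 0 0 0 0.0876"
}}

```text
t: 11.22
eef_pos: [0.343, 0.3409, 0.1575]
ee_rot: [-3.141, -0.001, -0.149]
force: [-0.6, 0.1, 0.3]
width: 0.0875
gripper_force: 0.0
```

{"method": "move_arm", "body": {
  "rows": "0 0 -10 0 0 0 0.0876;0 0 0 0 0 0 0.0876"
}}

```text
t: 11.48
eef_pos: [0.343, 0.3408, 0.1574]
ee_rot: [-3.141, -0.001, 0.018]
force: [0.2, 0.0, -0.4]
width: 0.0876
gripper_force: 0.0
```

```bash
python3 -c "
from h import *
st();look()"
```

```text
t 11.47 deck [-0.2234  0.373 ] z 0.1574 rot [-3.141  -0.0006  0.0182]  yaw-deck deg -0.02 F [ 0.1627  0.0484 -0.4269] w 0.0876
box [309 172] deck [ 0.0508 -0.    ] [240.8095 141.6503] ang -90.09
box [455 204] deck [-0.0734 -0.2899] [141.0502 101.6273] ang -4.31
box [155 285] deck [-0.1271  0.3735] [141.8868  99.49  ] ang 79.46
```

{"method": "move_arm", "body": {
  "rows": "0 0 0 0 0 0.05 0.0876;0 0 0 0 0 0.05 0.0876;0 0 0 0.015 0 0 0.0876;0 0 0 0.015 0 0 0.0876;0 0 0 0.015 0 0 0.0876;0 0 0 0.015 0 0 0.0876;0 0 0 0.015 0 0 0.0876;0 0 0 0.010 0 0 0.0876"
}}

```text
t: 12.52
eef_pos: [0.4293, 0.3421, 0.0581]
ee_rot: [-3.14, -0.001, 0.018]
force: [-7.2, -0.4, 6.2]
width: 0.0878
gripper_force: 3.7
```

{"method": "move_arm", "body": {
  "rows": "0 0 0 0 0 0 0.0876;0 0 0 -0.02 0 0 0.0876;0 0 0 0 0 -0.05 0.0876;0 0 0 0 -0.04 -0.05 0.0876;0 0 10 0 -0.04 0 0.045;0 0 10 0 0 0 0.045;0 0 10 0 0 0 0.045;0 0 10 0 0 0 0.045"
}}

```text
t: 13.52
eef_pos: [0.4055, 0.4205, 0.156]
ee_rot: [-3.141, 0.0, -0.684]
force: [0.5, 0.6, 0.2]
width: 0.0533
gripper_force: 0.0
```

{"method": "move_arm", "body": {
  "rows": "0 0 10 0 0 0 0.045;0 0 10 0 0 0 0.045;0 0 10 0 0 0 0.045;0 0 10 0 0 0 0.045;0 0 10 0 0 0 0.045;0 0 0 0 -0.04 0 0.045;0 0 0 -0.03 -0.04 0 0.045;0 0 0 0 0 0 0.045"
}}

```text
t: 14.52
eef_pos: [0.4871, 0.4531, 0.1549]
ee_rot: [-3.141, -0.0, -1.553]
force: [-0.3, -1.2, -1.1]
width: 0.045
gripper_force: 0.0
```

```bash
python3 -c "
from h import *
st();look()"
```

```text
t 14.53 deck [-0.0773  0.4826] z 0.1549 rot [-3.1412 -0.0002 -1.5527]  yaw-deck deg -90.02 F [-0.3391 -1.2463 -1.125 ] w 0.0450
box [309 172] deck [ 0.0509 -0.0002] [241.0641 142.3309] ang -89.98
box [455 204] deck [-0.0732 -0.2902] [141.4285 101.1771] ang -3.85
box [149 263] deck [-0.0765  0.3828] [143.2977 100.2433] ang -90.04
```

{"method": "move_arm", "body": {
  "rows": "0 0 0 0 0 0.049 0.045;0 0 0 0 0 0.049 0.045;0 0 0 0.015 0 0 0.045;0 0 0 0.02 0 0 0.045;0 0 0 0.03 0 0 0.045;0 0 0 0.03 0 0 0.045;0 0 0 0.03 0 0 0.045;0 0 0 0.03 0 0 0.045"
}}

```text
t: 15.58
eef_pos: [0.4896, 0.2961, 0.0603]
ee_rot: [-3.138, 0.003, -1.552]
force: [0.5, 2.1, -1.3]
width: 0.0448
gripper_force: 1.3
```

```bash
python3 -c "
from h import *
st();look()"
```

```text
t 15.57 deck [-0.0777  0.3256] z 0.0603 rot [-3.1384  0.0034 -1.5517]  yaw-deck deg -89.97 F [ 0.5063  2.1189 -1.2655] w 0.0448
box [309 172] deck [ 0.0507 -0.0001] [240.9901 142.5224] ang -90.24
box [455 204] deck [-0.0734 -0.2899] [140.8067 100.9379] ang -3.96
box [216 249] deck [-0.0728  0.2393] [130.5675 100.8731] ang -90.20
```

{"method": "move_arm", "body": {
  "rows": "0 0 0 0.025 0.0005 0 0.045;0 0 0 0.03 0.0005 0 0.045;0 0 0 0.03 0.0005 0 0.045;0 0 0 0.03 0.0005 0 0.045;0 0 0 0.025 0.0005 0 0.045;0 0 0 0.02 0 0 0.045;0 0 0 0.015 0 0 0.045;0 0 0 0.01 0 0 0.045"
}}

```text
t: 16.62
eef_pos: [0.4916, 0.1122, 0.0596]
ee_rot: [-3.137, 0.003, -1.552]
force: [-0.1, 7.4, 5.7]
width: 0.0449
gripper_force: 3.6
```

```bash
python3 -c "
from h import *
st();look()"
```

```text
t 16.62 deck [-0.0791  0.1416] z 0.0596 rot [-3.1372  0.0027 -1.5517]  yaw-deck deg -89.97 F [-0.1045  7.3524  5.7466] w 0.0449
box [310 171] deck [ 0.0519 -0.0005] [240.4712 143.2494] ang -89.41
box [455 204] deck [-0.0732 -0.2898] [140.8991 101.0182] ang -4.20
box [303 233] deck [-0.0748  0.0515] [121.7772 101.0669] ang -90.07
```

{"method": "move_arm", "body": {
  "rows": "0 0 0 0.006 0 0 0.045;0 0 0 0.005 0 0 0.045;0 0 0 0 0 0 0.045;0 0 0 -0.02 0 0 0.045;0 0 0 0 0 -0.05 0.0876;0 0 0 0 0.04 -0.05 0.0876;0 0 -10 0 0.04 0 0.0876;0 0 -10 0.02 0.04 0 0.0876"
}}

```text
t: 17.68
eef_pos: [0.3737, 0.0924, 0.1566]
ee_rot: [3.141, -0.0, -1.196]
force: [-1.1, 0.0, 0.4]
width: 0.0798
gripper_force: 0.0
```

{"method": "move_arm", "body": {
  "rows": "0 0 -10 0 0 0 0.0876;0 0 -10 0 0 0 0.0876;0 0 -10 0 0 0 0.0876;0 0 -10 0 0 0 0.0876;0 0 -10 0 0 0 0.0876;0 0 -10 0 0 0 0.0876;0 0 -10 0 0 0 0.0876;0 0 0 0 0 0 0.0876"
}}

```text
t: 18.68
eef_pos: [0.3746, 0.0919, 0.1562]
ee_rot: [3.14, 0.001, 0.018]
force: [0.0, -1.0, -1.4]
width: 0.0876
gripper_force: 0.0
```

```bash
python3 -c "
from h import *
st();look('p2')"
```

```text
t 18.68 deck [-0.1965  0.1236] z 0.1562 rot [3.1404 0.0014 0.0177]  yaw-deck deg -0.04 F [ 0.0122 -0.9906 -1.3505] w 0.0876
box [309 172] deck [ 0.0515 -0.0002] [241.0263 141.9495] ang -89.78
box [455 204] deck [-0.0735 -0.2896] [140.6022 100.9   ] ang -3.91
box [305 232] deck [-0.0744  0.0495] [140.1303 100.5373] ang -89.92
```

View pics/p2.png

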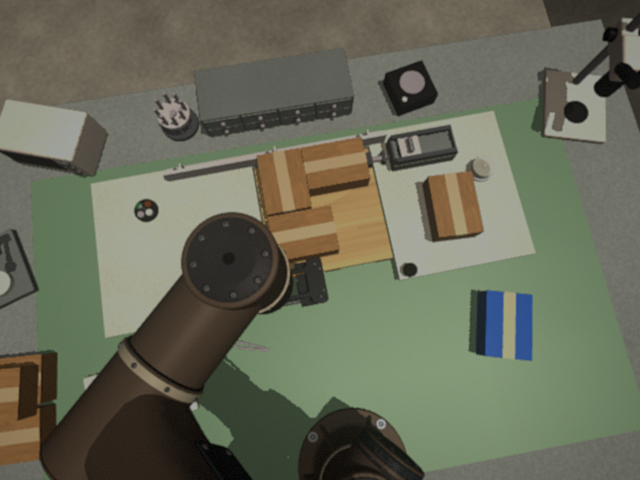

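{"method": "move_arm", "body": {
  "rows": "0 0 0 0.02 0.036 0 0.0876;0 0 0 0.02 0.036 0 0.0876;0 0 0 0 0 0.05 0.0876;0 0 0 0 0 0.05 0.0876;0 0 0 0.012 0 0 0.0876;0 0 0 0.008 0 0 0.0876;0 0 0 0.005 0 0 0.0876;0 0 0 0 0 0 0.0876"
}}

```text
t: 19.73
eef_pos: [0.4426, 0.0217, 0.0579]
ee_rot: [-3.141, -0.002, 0.018]
force: [0.7, 0.2, 0.8]
width: 0.0878
gripper_force: 0.3
```

```bash
python3 -c "
from h import *
st();look()"
```

```text
t 19.73 deck [-0.1297  0.0521] z 0.0579 rot [-3.1407 -0.002   0.0182]  yaw-deck deg -0.02 F [0.6697 0.1735 0.7758] w 0.0878
box [318 162] deck [0.0708 0.    ] [241.4481 101.6348] ang -90.74
box [455 204] deck [-0.0734 -0.29  ] [140.7169 101.4354] ang -4.02
```

{"method": "move_arm", "body": {
  "rows": "0 0 0 -0.02 0 0 0.0876;0 0 0 0 0 -0.05 0.0876;0 0 0 0 0 -0.05 0.04;0 0 0 0.008 0.055 0 0.04;0 0 0 0.008 0.055 0 0.04;0 0 0 0.008 0.055 0 0.04;0 0 0 0.008 0.055 0 0.04;0 0 0 0.008 0.055 0 0.04"
}}

```text
t: 20.78
eef_pos: [0.4676, -0.2553, 0.1579]
ee_rot: [3.141, -0.003, 0.019]
force: [1.4, 1.1, 0.4]
width: 0.0409
gripper_force: 0.0
```

{"method": "move_arm", "body": {
  "rows": "0 0 0 0.008 0.055 0 0.04;0 0 0 0.008 0.05 0 0.04;0 0 0 0.011 0.0385 0 0.04;0 0 10 0 0 0 0.04;0 0 10 0 0 0 0.04;0 0 10 0 0 0 0.04;0 0 10 0 0 0 0.04;0 0 10 0 0 0 0.04"
}}

```text
t: 21.78
eef_pos: [0.497, -0.3965, 0.1578]
ee_rot: [-3.141, -0.002, -0.86]
force: [-0.5, 0.1, -1.1]
width: 0.0401
gripper_force: 0.0
```

{"method": "move_arm", "body": {
  "rows": "0 0 10 0 0 0 0.04;0 0 10 0 0 0 0.04;0 0 10 0 0 0 0.04;0 0 10 0 0 0 0.04;0 0 0 0 0 0 0.04"
}}

```text
t: 22.4
eef_pos: [0.4969, -0.3964, 0.1576]
ee_rot: [-3.14, -0.001, -1.551]
force: [0.6, 0.3, 0.9]
width: 0.0401
gripper_force: 0.0
```

```bash
python3 -c "
from h import *
st();look()"
```

```text
t 22.40 deck [-0.0832 -0.3669] z 0.1576 rot [-3.14   -0.0008 -1.5507]  yaw-deck deg -89.91 F [0.6074 0.3091 0.91  ] w 0.0401
box [307 193] deck [0.0004 0.0003] [242.2544 240.7897] ang -0.06
```

{"method": "move_arm", "body": {
  "rows": "0 0 0 0 0 0.05 0.04;0 0 0 0 0 0.05 0.04;0 0 0 -0.02 0 0 0.04;0 0 0 -0.025 0 0 0.04;0 0 0 -0.025 0 0 0.04;0 0 0 -0.025 0 0 0.04;0 0 0 -0.025 0 0 0.04;0 0 0 -0.025 0 0 0.04"
}}

```text
t: 23.45
eef_pos: [0.4948, -0.2503, 0.0589]
ee_rot: [-3.139, -0.001, -1.548]
force: [0.3, -1.6, -1.8]
width: 0.0401
gripper_force: 1.1
```

```bash
python3 -c "
from h import *
st();look()"
```

```text
t 23.45 deck [-0.0826 -0.2208] z 0.0589 rot [-3.1386 -0.0011 -1.5485]  yaw-deck deg -89.78 F [ 0.3387 -1.5529 -1.8263] w 0.0401
box [284 204] deck [0.0005 0.0717] [242.3196  97.1267] ang 0.11
```

{"method": "move_arm", "body": {
  "rows": "0 0 0 -0.02 0 0 0.04;0 0 0 -0.02 0 0 0.04;0 0 0 -0.015 0 0 0.04;0 0 0 -0.012 0 0 0.04;0 0 0 -0.010 0 0 0.04;0 0 0 -0.006 0 0 0.04;0 0 0 0 0 0 0.04;0 0 0 0.02 0 0 0.04"
}}

```text
t: 24.5
eef_pos: [0.4929, -0.1874, 0.0573]
ee_rot: [-3.141, 0.0, -1.549]
force: [1.1, -0.6, 0.1]
width: 0.04
gripper_force: 0.0
```

{"method": "move_arm", "body": {
  "rows": "0 0 0 0 0 -0.05 0.045;0 0 0 0 0.02 -0.05 0.045;0 0 -10 0 0.03 0 0.045;0 0 -10 0 0 0 0.045;0 0 -10 0 0 0 0.045;0 0 -10 0 0 0 0.045;0 0 -10 0 0 0 0.045;0 0 -10 0 0 0 0.045"
}}

```text
t: 25.5
eef_pos: [0.4425, -0.1889, 0.1569]
ee_rot: [-3.141, -0.0, -0.498]
force: [0.4, -0.8, 0.3]
width: 0.0448
gripper_force: 0.0
```

{"method": "move_arm", "body": {
  "rows": "0 0 -10 0 0 0 0.045;0 0 -10 0 0 0 0.045;0 0 -10 0 0 0 0.045;0 0 0 -0.05 0 0 0.045;0 0 0 0 0 0 0.045"
}}

```text
t: 26.12
eef_pos: [0.3895, -0.1898, 0.1565]
ee_rot: [-3.14, 0.001, 0.019]
force: [0.2, -0.1, 1.1]
width: 0.045
gripper_force: 0.0
```

```bash
python3 -c "
from h import *
st();look('p3')"
```

```text
t 26.12 deck [-0.1867 -0.1583] z 0.1565 rot [-3.1404  0.0009  0.0188]  yaw-deck deg 0.02 F [ 0.1797 -0.0587  1.098 ] w 0.0450
box [310 169] deck [ 0.059  -0.0002] [241.0127 124.0982] ang -89.95
```

View pics/p3.png

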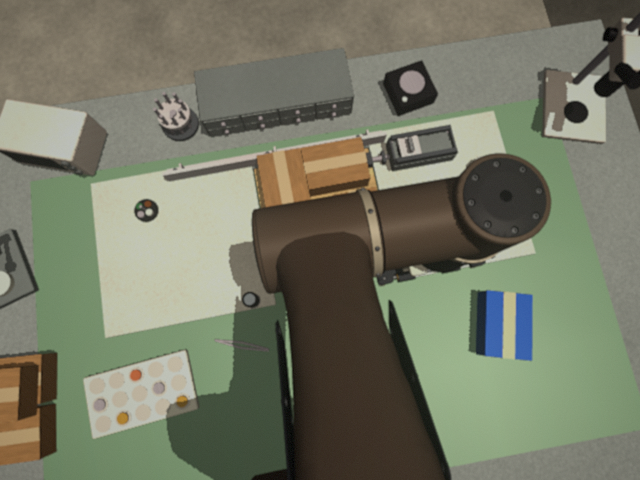

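```bash
cat >> h.py <<'E'
def lookside():
    im,d=arm.grab_frame("side");P=cloud("side",d);cv2.imwrite("pics/s_last.png",im)
    hsv=cv2.cvtColor(im,cv2.COLOR_BGR2HSV)
    for ce,s,m in blobs("side",im,P,.083,.097,200):
        D=deck(P[m]).mean(0)
        if abs(D[0])>.3 or abs(D[1])>.45: continue
        c,sz,a=rect(P[m][:,:2]);print("side",ce.astype(int),"deck",deck(c),sz,"ang %.2f"%(np.rad2deg(a-YAW)))
E
python3 -c "
from h import *
lookside()"
```

```text
side [425 195] deck [0.2895 0.0525] [358.2405 134.2645] ang -90.62
side [326 247] deck [-0.0996 -0.0042] [252.0248  79.7971] ang 85.00
side [416 234] deck [ 0.0836 -0.1116] [105.5755  46.6169] ang 29.55
side [474 263] deck [ 0.0789 -0.2565] [140.9187  72.5245] ang -90.33
```

View pics/s_last.png

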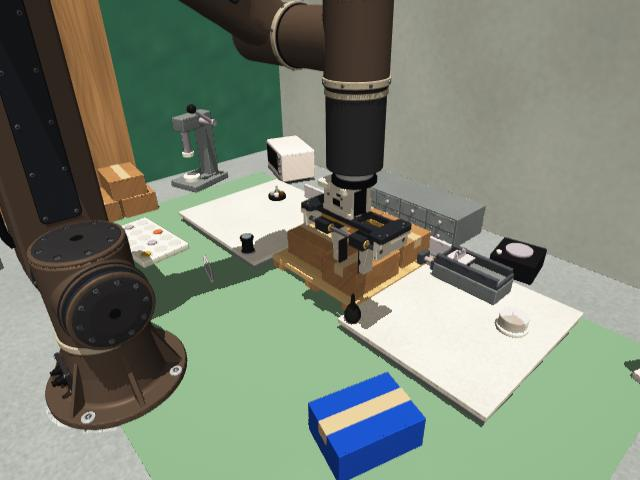

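{"method": "move_arm", "body": {
  "rows": "0 0 0 0.006 -0.042 0 0.045;0 0 0 0.006 -0.041 0 0.045;0 0 0 0 0 0.049 0.045;0 0 0 0 0 0.049 0.045;0 0 0 0.015 0 0 0.045;0 0 0 0.015 0 0 0.045;0 0 0 0.01 0 0 0.045;0 0 0 0.004 0 0 0.045"
}}

```text
t: 27.22
eef_pos: [0.4458, -0.1065, 0.0594]
ee_rot: [3.142, 0.003, 0.018]
force: [-16.6, 3.3, 11.9]
width: 0.0446
gripper_force: 7.8
```

{"method": "move_arm", "body": {
  "rows": "0 0 0 0 0 0 0.045"
}}

```text
t: 27.35
eef_pos: [0.4459, -0.1066, 0.0593]
ee_rot: [-3.142, 0.002, 0.018]
force: [-7.7, 0.4, 2.6]
width: 0.0452
gripper_force: 3.8
```

```bash
python3 -c "
from h import *
st();look();lookside()"
```

```text
t 27.35 deck [-0.1288 -0.0762] z 0.0593 rot [-3.1416  0.0023  0.0181]  yaw-deck deg -0.02 F [-7.7459  0.4457  2.5678] w 0.0452
box [309 169] deck [ 0.0571 -0.0001] [240.7317 129.0636] ang -90.08
side [423 194] deck [0.2909 0.0514] [361.1042 133.936 ] ang -90.99
side [389 229] deck [ 0.0414 -0.0173] [224.5178 163.9394] ang 88.57
side [469 259] deck [ 0.0788 -0.2525] [134.3808  70.2348] ang -89.88
```

{"method": "move_arm", "body": {
  "rows": "0 0 0 -0.02 0 0 0.045;0 0 0 0 0 -0.05 0.05;0 0 0 0 0 -0.05 0.05;0 0 0 0 0.05 0 0.05;0 0 10 0 0.05 0 0.05;0 0 10 0 0 0 0.05;0 0 10 0 0 0 0.05;0 0 10 0 0 0 0.05"
}}

```text
t: 28.45
eef_pos: [0.4304, -0.2072, 0.1605]
ee_rot: [-3.139, -0.003, -0.686]
force: [0.1, 0.2, 0.9]
width: 0.0501
gripper_force: 0.0
```

{"method": "move_arm", "body": {
  "rows": "0 0 10 0 0 0 0.05;0 0 10 0 0 0 0.05;0 0 10 0 0 0 0.05;0 0 10 0 0 0 0.05;0 0 10 0 0 0 0.05;0 0 0 0 -0.045 0 0.05;0 0 0 0 -0.048 0 0.05;0 0 0 0 0 0 0.05"
}}

```text
t: 29.45
eef_pos: [0.5261, -0.2052, 0.1599]
ee_rot: [-3.138, -0.001, -1.551]
force: [-1.1, 0.2, -1.0]
width: 0.05
gripper_force: 0.0
```

```bash
python3 -c "
from h import *
st();look('p4');lookside()"
```

```text
t 29.45 deck [-0.0505 -0.1763] z 0.1599 rot [-3.1378 -0.001  -1.5513]  yaw-deck deg -89.94 F [-1.1054  0.1699 -0.9636] w 0.0500
box [271 190] deck [0.0169 0.1056] [115.8191  37.6788] ang -6.24
side [379 180] deck [0.2915 0.1657] [135.4388 132.3367] ang 87.95
side [459 207] deck [ 0.2878 -0.0834] [134.0201  88.5944] ang 1.99
side [349 238] deck [-0.0015 -0.0032] [250.1326 241.8519] ang -90.03
side [474 263] deck [ 0.0778 -0.2568] [138.5139  71.5872] ang -89.75
```

{"method": "move_arm", "body": {
  "rows": "0 0 0 0 0 0.05 0.05;0 0 0 0 0 0.05 0.05;0 0 0 -0.02 0 0 0.05;0 0 0 -0.015 0 0 0.05;0 0 0 -0.006 0 0 0.05;0 0 0 -0.004 0 0 0.05;0 0 0 0 0 0 0.05"
}}

```text
t: 30.42
eef_pos: [0.5214, -0.1599, 0.0595]
ee_rot: [-3.14, -0.0, -1.552]
force: [-0.8, -1.6, 0.5]
width: 0.05
gripper_force: 0.8
```

```bash
python3 -c "
from h import *
st();lookside()"
```

```text
t 30.43 deck [-0.0544 -0.1309] z 0.0595 rot [-3.1401 -0.0002 -1.5517]  yaw-deck deg -89.97 F [-0.8108 -1.598   0.5136] w 0.0500
side [443 201] deck [ 0.2893 -0.0122] [228.6559 134.7443] ang 88.57
side [335 229] deck [-0.0009  0.0014] [242.2006 241.7072] ang 0.05
side [474 263] deck [ 0.0788 -0.2561] [141.3171  70.4475] ang -90.32
```

```bash
python3 - <<'E'
from h import *
z=np.load("pics/top0.npz");im,d=z["im"],z["d"];P=cloud("top",d);D=deck(P)
r=(D[...,0]>.04)&(D[...,0]<.14)&(D[...,1]<-.15)&(D[...,1]>-.36)
for lo,hi in[(.063,.069),(.069,.075),(.075,.08),(.08,.085),(.085,.09),(.09,.096),(.096,.105)]:
    m=r&(P[...,2]>lo)&(P[...,2]<hi)
    if m.sum()>3: q=D[m];print(lo,m.sum(),q.min(0),q.max(0),np.median(P[m][:,2]))
z=np.load("pics/side0.npz");im,d=z["im"],z["d"];P2=cloud("side",d);D2=deck(P2)
for Q,E in((P,D),(P2,D2)):
  m=(abs(E[...,0]-.083)<.012)&(E[...,1]<-.15)&(E[...,1]>-.35)
  b=np.round(E[m][:,1]*250)/250
  for y in np.unique(b): print(y,np.round(Q[m][b==y][:,2].max(),4),(b==y).sum(),end=" | ")
  print()
E
```

```text
0.063 769 [ 0.0424 -0.3289] [ 0.1302 -0.1511] 0.06599110536327857
0.069 218 [ 0.0444 -0.3299] [ 0.1294 -0.1504] 0.07179882098178114
0.075 168 [ 0.044  -0.3309] [ 0.1251 -0.1596] 0.07745715789583812
0.08 354 [ 0.0442 -0.328 ] [ 0.1128 -0.1843] 0.082582588957538
0.085 503 [ 0.0446 -0.3269] [ 0.1122 -0.187 ] 0.08725110848848228
0.09 45 [ 0.0449 -0.3231] [ 0.1101 -0.1879] 0.09130780658235371
0.096 51 [ 0.061  -0.2291] [ 0.0949 -0.2197] 0.09867245325576446
-0.348 0.0318 1 | -0.332 0.0786 4 | -0.328 0.0778 26 | -0.324 0.0765 28 | -0.32 0.0677 13 | -0.316 0.0683 17 | -0.312 0.0682 17 | -0.308 0.0703 16 | -0.304 0.0688 18 | -0.3 0.0699 18 | -0.296 0.0685 16 | -0.292 0.0691 20 | -0.288 0.0687 15 | -0.284 0.0693 20 | -0.28 0.0689 15 | -0.276 0.0678 16 | -0.272 0.0688 18 | -0.268 0.0688 15 | -0.264 0.0711 18 | -0.26 0.0692 19 | -0.256 0.0686 15 | -0.252 0.0699 10 | -0.248 0.0837 6 | -0.244 0.086 21 | -0.24 0.0856 15 | -0.236 0.0859 18 | -0.232 0.0835 1 | -0.228 0.1016 13 | -0.224 0.1023 16 | -0.22 0.1023 40 | -0.216 0.0857 20 | -0.212 0.0844 15 | -0.208 0.0863 17 | -0.204 0.0862 28 | -0.2 0.083
[... 321 characters left out ...]
4 | -0.328 0.0776 50 | -0.324 0.0763 5 | -0.32 0.0666 1 | -0.316 0.0674 11 | -0.312 0.0675 4 | -0.308 0.0666 5 | -0.304 0.0667 4 | -0.3 0.068 6 | -0.296 0.0669 2 | -0.292 0.0672 5 | -0.288 0.0676 4 | -0.284 0.0668 4 | -0.28 0.0696 6 | -0.276 0.0675 3 | -0.272 0.0673 4 | -0.268 0.0674 3 | -0.264 0.0683 6 | -0.26 0.0663 3 | -0.256 0.0661 3 | -0.252 0.068 3 | -0.248 0.0819 6 | -0.244 0.0841 19 | -0.24 0.0837 18 | -0.236 0.0839 10 | -0.232 0.0844 10 | -0.228 0.0993 41 | -0.224 0.1004 19 | -0.22 0.0996 10 | -0.212 0.083 3 | -0.208 0.0841 6 | -0.204 0.0825 6 | -0.2 0.083 7 | -0.188 0.0784 12 | -0.184 0.0777 10 | -0.18 0.0763 2 | -0.164 0.0518 1 | -0.16 0.049 1 | -0.156 0.0502 7 | -0.152 0.049 13 |
```

{"method": "move_arm", "body": {
  "rows": "0 0 0 0.02 0 0 0.05;0 0 0 0 0 -0.05 0.05;0 0 0 0 0 -0.05 0.05;0 0 0 0.05 0.0 0 0.03;0 0 0 0.05 0 0 0.03"
}}

```text
t: 31.1
eef_pos: [0.5244, -0.2805, 0.1603]
ee_rot: [-3.138, -0.0, -1.55]
force: [0.5, 0.0, -0.6]
width: 0.0355
gripper_force: 0.0
```

```bash
python3 -c "
from h import *
st();look('p5');lookside()"
```

```text
t 31.10 deck [-0.0535 -0.2515] z 0.1603 rot [-3.1378 -0.0002 -1.5502]  yaw-deck deg -89.88 F [ 0.4548  0.0203 -0.5744] w 0.0355
box [295 199] deck [0.0002 0.0405] [242.3465 160.9472] ang -0.53
box [335 183] deck [ 0.0159 -0.0414] [208.7384  14.1231] ang -9.12
side [398 186] deck [0.2929 0.1068] [254.8938 136.9969] ang -90.35
side [352 235] deck [-0.0001  0.0018] [246.1598 243.4567] ang 0.02
side [486 259] deck [ 0.105  -0.2729] [103.8562  34.0929] ang -74.79
side [467 266] deck [ 0.0568 -0.2599] [131.1304  28.3094] ang 88.42
```

The layer measures about 242 x 242 mm, centred. The tab is at deck (0.078, -0.2245) with its top at z 0.099. Closed fingers will push it aside.

{"method": "move_arm", "body": {
  "rows": "0 0 0 -0.0175 -0.044 0 0;0 0 0 -0.0175 -0.044 0 0;0 0 0 -0.0175 -0.0435 0 0;0 0 0 0 0 0.03 0;0 0 0 0 0 0 0;0 0 0 0 0 0 0"
}}

```text
t: 31.95
eef_pos: [0.6539, -0.225, 0.1295]
ee_rot: [-3.141, -0.0, -1.552]
force: [0.3, -0.1, 0.2]
width: 0.0005
gripper_force: 0.0
```

```bash
python3 -c "
from h import *
st();look('p6');lookside()"
```

```text
t 31.95 deck [ 0.0769 -0.1985] z 0.1295 rot [-3.141  -0.0003 -1.552 ]  yaw-deck deg -89.98 F [ 0.3412 -0.1075  0.1538] w 0.0005
box [269 195] deck [0.0112 0.1029] [221.1785  35.5367] ang -0.19
side [396 185] deck [0.2916 0.1232] [221.4474 132.5399] ang 88.69
side [358 234] deck [0.001 0.001] [246.2882 243.415 ] ang 0.04
side [470 258] deck [ 0.0795 -0.2556] [143.8713  67.2893] ang -86.41
```

View pics/s_last.png

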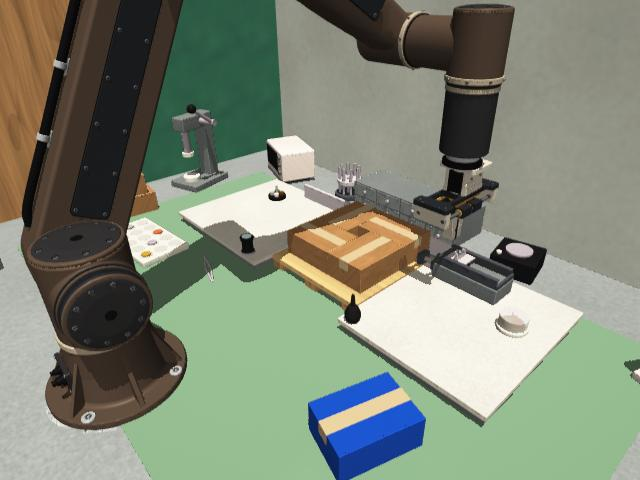

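The pinwheel is complete and square round its hole at about (358,234), and the fingers stand just left of the catch tab at about (462,255). Now slide the catch.

{"method": "move_arm", "body": {
  "rows": "0 0 0 0 0 0.032 0;0 0 0 0.01 0 0 0;0 0 0 0.012 0 0 0;0 0 0 0.012 0 0 0;0 0 0 0.012 0 0 0;0 0 0 0.012 0 0 0;0 0 0 0.01 0 0 0;0 0 0 0 0 0 0"
}}

```text
t: 33.05
eef_pos: [0.6555, -0.2902, 0.0972]
ee_rot: [-3.141, 0.004, -1.552]
force: [-2.6, 17.1, 7.9]
width: 0.0005
gripper_force: 8.7
```

```bash
python3 -c "
from h import *
st()"
```

```text
t 33.05 deck [ 0.0773 -0.2637] z 0.0972 rot [-3.1408  0.0038 -1.5521]  yaw-deck deg -89.99 F [-2.6345 17.1047  7.9117] w 0.0005
```

{"method": "move_arm", "body": {
  "rows": "0 0 0 -0.02 0 0 0;0 0 0 -0.022 0 -0.04 0;0 0 0 -0.05 0 -0.01 0;0 0 0 -0.05 0 0 0;0 0 0 0 0 0 0"
}}

```text
t: 33.67
eef_pos: [0.653, -0.1478, 0.1473]
ee_rot: [-3.14, -0.0, -1.548]
force: [0.4, 0.9, -0.3]
width: 0.0005
gripper_force: 0.0
```

```bash
python3 - <<'E'
from h import *
st()
a=[]
for n in("top","side"):
    im,d=arm.grab_frame(n);P=cloud(n,d);D=deck(P)
    m=(abs(D[...,0]-.078)<.012)&(D[...,1]<-.18)&(D[...,1]>-.33)
    b=np.round(D[m][:,1]*250)/250
    for y in np.unique(b): print(y,np.round(np.median(P[m][b==y][:,2]),4),(b==y).sum(),end=" | ")
    print()
    v,u=np.where(m); 
    if len(u): c=im[max(0,int(v.mean())-40):int(v.mean())+40,int(u.mean())-60:int(u.mean())+60]; a.append(cv2.resize(c,(600,400))[:290])
    else: a.append(np.zeros((290,600,3),np.uint8))
cv2.imwrite("pics/c2.png",np.vstack(a))
lookside()
E
```

```text
t 33.67 deck [ 0.0774 -0.1212] z 0.1473 rot [-3.14   -0.0003 -1.5483]  yaw-deck deg -89.77 F [ 0.427   0.8798 -0.3332] w 0.0005
-0.328 0.0753 23 | -0.324 0.0672 28 | -0.32 0.0667 16 | -0.316 0.0659 17 | -0.312 0.0666 14 | -0.308 0.0659 13 | -0.3 0.082 14 | -0.296 0.0829 15 | -0.292 0.0824 17 | -0.288 0.0827 7 | -0.284 0.0967 4 | -0.28 0.0987 17 | -0.276 0.0963 39 | -0.272 0.0819 25 | -0.268 0.0818 16 | -0.264 0.0813 16 | -0.26 0.0818 24 | -0.256 0.0749 32 | -0.252 0.0658 21 | -0.248 0.0654 11 | -0.244 0.0682 15 | -0.24 0.0703 14 | -0.236 0.0776 9 | -0.232 0.0806 17 | -0.228 0.0808 18 | -0.224 0.0798 18 | -0.22 0.081 18 | -0.216 0.08 20 | -0.212 0.0788 21 | -0.208 0.0745 24 | -0.204 0.0699 13 | -0.2 0.0689 13 | -0.196 0.0666 10 | -0.192 0.0678 2 | -0.184 0.0562 4 | -0.18 0.0534 2 | 
-0.328 0.0689 46 | -0.324 0.0761 5 | -0.32 0.0668 1 | -0.316 0.0662 9 | -0.312 0.0675 3 | -0.308 0.0676 1 | -0.304 0.0671 2 | -0.3 0.081 14 | -0.296 0.0822 14 | -0.292 0.0825 15 | -0.288 0.0819 13 | -0.284 0.0828 13 | -0.28 0.0909 49 | -0.276 0.0992 13 | -0.272 0.0994 4 | -0.268 0.0836 4 | -0.264 0.0827 7 | -0.26 0.082 11 | -0.256 0.0822 14 | -0.252 0.0825 1 | -0.244 0.0697 2 | -0.24 0.0703 5 | -0.236 0.077 16 | -0.232 0.0801 11 | -0.228 0.0807 10 | -0.224 0.08 12 | -0.22 0.0806 12 | -0.216 0.0807 10 | -0.212 0.0806 10 | -0.208 0.0802 4 | -0.2 0.0697 1 | -0.192 0.0667 2 | -0.188 0.0739 10 | -0.184 0.0764 10 | 
side [377 179] deck [0.2928 0.177 ] [133.509  109.1929] ang -1.64
side [454 205] deck [ 0.2872 -0.0666] [132.8719 119.7511] ang 0.57
side [358 234] deck [-0.0002  0.0015] [245.5833 244.5126] ang -0.20
side [476 266] deck [ 0.0777 -0.2558] [140.703   69.7936] ang -89.22
```

View pics/c2.png

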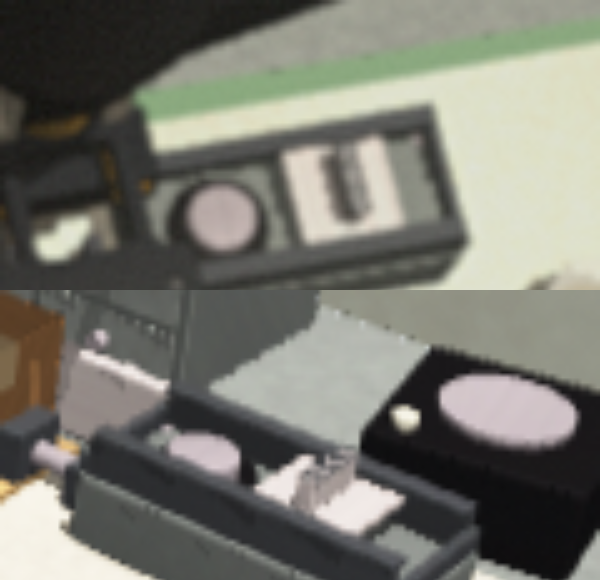

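The catch is fully open (tab at -0.279). The button is at deck (0.078, -0.222), top z about 0.0805. Press it.

{"method": "move_arm", "body": {
  "rows": "0 0 0 0.05 0 0 0;0 0 0 0.052 0 0 0;0 0 0 0 0 0.03 0;0 0 0 0 0 0.022 0;0 0 0 0 0 0.007 0;0 0 0 0 0 0.004 0;0 0 0 0 0 0.003 0;0 0 0 0 0 0.002 0"
}}

```text
t: 34.83
eef_pos: [0.6546, -0.2537, 0.0822]
ee_rot: [-3.14, -0.002, -1.551]
force: [-11.2, 0.6, 26.5]
width: 0.0004
gripper_force: 13.0
```

Force reached 26 N at the predicted bottom height, so the button bottomed. Release and move clear.

{"method": "move_arm", "body": {
  "rows": "0 0 0 0 0 0 0;0 0 0 0 0 -0.02 0;0 0 0 0 0 -0.05 0;0 0 0 0 0 -0.05 0;0 0 0 0.05 0 -0.02 0;0 0 0 0.06 0 0 0;0 0 0 0 0 0 0"
}}

```text
t: 35.7
eef_pos: [0.6563, -0.3663, 0.2188]
ee_rot: [-3.14, -0.001, -1.556]
force: [0.5, 0.0, -0.9]
width: 0.0003
gripper_force: 0.0
```

```bash
python3 - <<'E'
from h import *
st();look();lookside()
for n in("top","side"):
    im,d=arm.grab_frame(n);P=cloud(n,d);D=deck(P)
    for y in(-.222,-.277): 
        m=(abs(D[...,0]-.078)<.01)&(abs(D[...,1]-y)<.004)
        print(n,y,m.sum(),np.median(P[m][:,2]) if m.any() else None)
E
```

```text
t 35.70 deck [ 0.0767 -0.3397] z 0.2188 rot [-3.1399 -0.0005 -1.5556]  yaw-deck deg -90.19 F [ 0.5246  0.0491 -0.8681] w 0.0003
box [318 186] deck [0.0076 0.0006] [241.2448 228.2638] ang -90.55
side [421 194] deck [0.2889 0.0529] [360.8693 135.6671] ang -90.45
side [358 234] deck [-0.0008  0.0006] [243.8626 243.82  ] ang -90.04
side [476 266] deck [ 0.0785 -0.257 ] [139.8041  69.3313] ang -90.21
top -0.222 0 None
top -0.277 0 None
side -0.222 56 0.5502266119184449
side -0.277 53 0.09803580409720336
```

View pics/s_last.png

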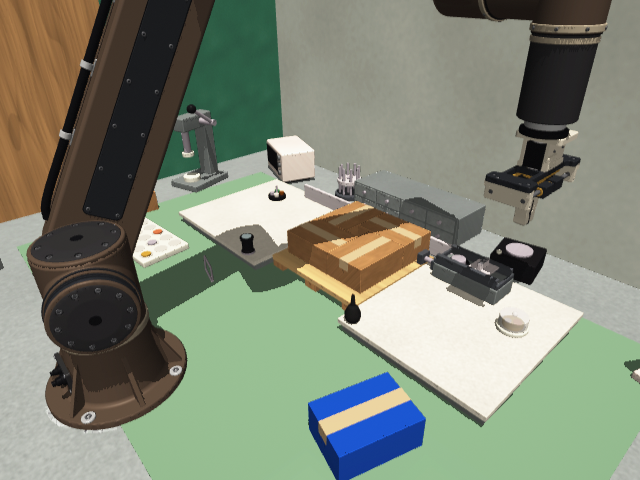

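The picture shows the layer square around (358,234), the catch open at about (485,268), the button up at about (458,258), and the robot clear. I'm handing it in.

```bash
python3 -c "
from station import arm
print(arm.job_done())"
```

```text
the job is handed in; nothing more can be done
None
```

The job is handed in (the verdict was not shown): the four cartons stand square in the pinwheel, the catch is fully open, the button was pressed to the bottom and let go, and the watchmaker's things were left alone, all in about 36 s.

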